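# Put the headphones on charge

## Task

Lift the headphones up and off the two-pronged stand they hang on, and set them gently, upright, into the white charging dock so that both ear cups sit fully home in its two wells. Let go of them there, and do not disturb the cat figurine, the remote control or the mug.

Things in the scene. Friction and masses are not known exactly. Their poses are not given: they have to be found in the camera images.
- headphones: Loose rigid black headphones, orange trim, 0.26 kg, 190 mm high, 180 mm wide (y). Origin midway between the ear cups, level with their flat undersides; z up, y from cup to cup, x fore-aft. Cups: rounded blocks 62 (x) x 40 (y) x 78 mm high, centred at y = +-70 mm. They start hanging upright, band across both prongs, cup undersides 75 mm above the table. Front and back alike.
- headphones_crown (a point): Centre of the top face of the headband's crown, 190 mm above the headphones' origin. The crown is a straight flat bar 96 mm long (y), 32 mm wide (x), 22 mm thick (underside 168 mm above the origin), its ends sloping down to stems 20 mm wide. It can be pinched here from above across its 32 mm (closing along headphones x), between the prongs.
- stand: Headphone stand, fixed. Origin on the table under the middle of the prongs; z up. Wooden foot 170 x 150 x 12 mm centred at x = -25 mm; post 18 mm thick at x = -80 mm; on it, 238 mm up, a 14 mm cross bar along y and two level brass prongs 10 mm thick, centre lines at y = +-34 mm (58 mm free between), from x = -80 to +46 mm: they point along +x, away from the robot.
- stand_prongs (a point): Point midway between the prongs, level with their top faces, 243 mm above the table; the crown starts within about 10 mm of it in x. The prong ends turn up at stand x = +40 to +51 mm, to 260 mm above the table. The fork lies between the ear cups: raise the crown 17 mm or more (better 40), then draw the headphones about 110 mm along stand +x until the cups are past the prong ends, then go sideways.
- dock: White charging dock, fixed: block 90 (x) x 208 (y) x 28 mm high with two rectangular wells open at the top, each 74 (x) x 52 mm (y), 20 mm deep, grey floor with a copper strip, centred at y = +-70 mm; 6 mm of play all round each cup. Origin at the centre of its underside on the table; z up, y from well to well.
- dock_floor (a point): Centre of the dock at the height of the well floors, 8 mm above the table. When the headphones are home their origin is at this point and their y axis lies along the dock's y, either way.
- cat: Loose wooden cat figurine, copper stripes, 60 mm across, 102 mm high, on the table beyond the stand and dock; origin at the centre of its underside. Leave alone.
- remote: Loose grey remote control, 170 x 45 x 18 mm, lying on the table beyond the stand and dock; origin at the centre of its underside, long side along its x. Leave alone.
- mug: Loose blue mug, 80 mm across, 85 mm high, handle at +y, beyond the stand and dock; origin at the centre of its underside. Leave alone.
Not all that is in view belongs to the job. Of the things that look like the stand, the middle-sized one is meant.

How it is judged:
By the outcome, as a careful person would: the job done as asked, in the order asked, and still so for the second after the job is handed in, with the robot touching nothing.
It also fails if it takes over 48 s, if anything falls off the work surface, if the arm or the gripper's body presses on something with over 40 N, if the wrist force passes 120 N, or if a joint passes its speed limit or range.

## Robot

A 6-joint arm with a two-finger parallel gripper is mounted at the origin on the work surface. World frame = base frame: x ahead of the robot, y to its left, z up, the work surface at z = 0. Lengths are in mm, angles in degrees, forces in N, time in s.
With the tool pointing down it reaches from about 300 to 850 mm from the base axis. Payload 4.2 kg.
Tool frame: the origin (TCP) lies at the very end of the fingers, on their centre line; the grasp point (between the pads) lies 19 mm behind it; z points along the fingers, y is the line along which they close (so a half turn about z gives the same grasp; the last joint's range is limited). The gripper opens to 91 mm and grips with 3 to 60 N. Pads are 32 mm wide; open, the fingers measure 118 mm over their backs; the gripper's body (76 mm by 178 mm) begins 60 mm behind the grasp point.
Start: joints at [-74.943, 18.312, 89.639, -0, 72.044, -1.146], TCP at [160.455, -552.177, 191.176] pointing down, gripper open.
Joint ranges: [-177.97, 177.97], [-48.28, 115.42], [12.27, 149.76], [-77.06, 257.06], [2.81, 150.46], [-146.56, 146.56]. Speed limits (degrees/s): [147.25, 147.25, 180, 180, 180, 180].

## Interface

Orientations are given as [roll, pitch, yaw] about the fixed x, y, z axes, in that order (R = Rz(yaw) Ry(pitch) Rx(roll)).
In Python, from workcell import env, grab_frame gives the robot as it stands. The module is installed in compiled form; this text tells all that it offers.
- The arm moves only by the tool move_arm, never from a script. Its argument "plan" is a list of rows, each an object of numbers: "tx", "ty", "tz": the shift along the tool's x, y, z in cm; "wx", "wy", "wz": the turn, a rotation vector about the tool's x, y, z in rad. In form: [{"tx": .., "ty": .., "tz": .., "wx": .., "wy": .., "wz": ..}, ...]. A call has 1 to 12 rows; each row shifts and turns the commanded pose from where the row before left it, along the tool's axes as they then stand; what a row does not reach is not made up. A row lasts 1/12 s, in which the tool goes at most 41.7 mm and 7.16 degrees, less where a joint would pass 70% of its speed; a pose out of reach is approached as far as the arm can. A call is refused whole if a number of a shift passes 4.17 or a number of a turn 0.125, either way. A call with a gripper value outside its range is refused whole. "gripper" is the finger opening in cm, from 0 to 9.12, set as the call begins (left out, the last holds). The fingers move at their own pace and stop on an object; "force" is the grip in N (left out, the last holds). Time passes only in rows, so rows that do not move let the fingers close. It gives the time, the measured TCP pose, the force, the opening and the grip force at its end, in the units of the state.
- env.state(): the state, without advancing time (a new reading comes with each control period).
- grab_frame(name): name is "scene" or "top" or "wrist"; returns a dict with "color" (384x512x3 uint8, red, green, blue), "vfov" (degrees; the focal length in pixels is half the picture's height over the tangent of half this angle, whatever the lens; pixels are square), "cx", "cy" (the principal point, pixels), "view" (4x4, takes a point from world to camera coordinates). Camera axes: x right, y up, looking along -z (the intrinsics and any distortion apply to the point x, -y, -z); pixel columns grow to the right and rows downward; lengths in mm; the calibration is good to about 2 mm. A picture is of the moment at which its call begins. There is no depth.
- env.job_done(): hands the job in; it is judged then, once.
The state is a dict: "time_s": time; "qpos": joint angles; "qvel": joint speeds; "effort": joint torques, N m; "ee_pos": TCP position; "ee_rot": TCP orientation; "force": force on the tool from outside, world axes, zero at the start; "torque": the same for the moment, N m; "gripper_width": finger opening in mm; "gripper_force": force on a finger pad.
Only numpy, scipy, OpenCV 4.12 (cv2) and the standard library are available. Lean on these libraries where they do the work, as an engineer would, in place of code of your own. Each camera call takes 0.05 s, during which the arm holds its last target. There are 200 camera calls.

## Working session

There is one attempt and no reset: what is moved stays moved. The work goes in short steps, Python scripts to look and compute and a tool call to move; the robot and the scene stay as the last step left them, time stands still between calls to the robot, and variables do not carry over. Pictures are saved under pics/ and viewed, at most 12 in all, crops included, and the job is handed in when it is done.

Besides the shell and the picture viewer there is one more tool, called in YAML: its name, and indented under it one key for each argument. move_arm: Moves the arm, as the interface text tells. Its arguments: {"type":"object","properties":{"plan":{"type":"array","items":{"type":"object","properties":{"tx":{"type":"number"},"ty":{"type":"number"},"tz":{"type":"number"},"wx":{"type":"number"},"wy":{"type":"number"},"wz":{"type":"number"}}}},"gripper":{"type":"number"},"force":{"type":"number"}},"required":["plan"]}

```bash
mkdir -p pics; python3 - <<'E'
from workcell import env, grab_frame
import cv2,pickle,numpy as np
s=env.state();print(s)
d={n:grab_frame(n) for n in("scene","top","wrist")}
pickle.dump(d,open("f0.pkl","wb"))
for n,f in d.items():
    print(n,[(k,v if k!="view" else np.round(v,3).tolist()) for k,v in f.items() if k!="color"])
    cv2.imwrite(f"pics/{n}0.png",cv2.resize(f["color"][:,:,::-1],(800,600),interpolation=cv2.INTER_CUBIC))
E
```

```text
{'time_s': 0.0, 'qpos': array([-7.49415487e+01,  1.83501715e+01,  8.97069169e+01, -1.83468865e-03,
        7.20434594e+01, -1.14577057e+00]), 'qvel': array([ 0.01580234,  0.01174551, -0.05501173,  0.01738071, -0.03976708,
       -0.0463775 ]), 'effort': array([-5.03219017e-04, -4.12461197e+01, -2.31969023e+01,  7.25907320e-02,
        4.53827390e-02, -1.20651425e-04]), 'ee_pos': array([ 160.30913808, -551.62766059,  190.33158753]), 'ee_rot': array([-1.79899437e+02, -2.66589441e-04,  1.62047888e+01]), 'force': array([-1.3251594 , -0.09436517,  0.46702983]), 'torque': array([-0.01866683,  0.02557593, -0.0359454 ]), 'gripper_force': 0.0, 'gripper_width': 91.23094328526663}
scene [('vfov', 54.40910656909329), ('cx', 253.62302550490844), ('cy', 192.60139259045948), ('view', [[-0.254, 0.967, 0.02, 67.504], [-0.533, -0.157, 0.832, 138.829], [0.807, 0.2, 0.555, -1652.257], [0.0, 0.0, 0.0, 1.0]])]
top [('vfov', 57.451293014868256), ('cx', 253.13507585430062), ('cy', 191.3879404907402), ('view', [[-0.019, -1.0, -0.016, 79.556], [0.996, -0.021, 0.081, -499.87], [-0.081, -0.015, 0.997, -983.464], [0.0, 0.0, 0.0, 1.0]])]
wrist [('vfov', 63.06295638713562), ('cx', 258.47101720385183), ('cy', 192.2152177600889), ('view', [[0.279, -0.96, -0.001, -574.025], [0.921, 0.268, -0.283, 31.842], [0.272, 0.078, 0.959, -392.007], [0.0, 0.0, 0.0, 1.0]])]
```

View pics/scene0.png

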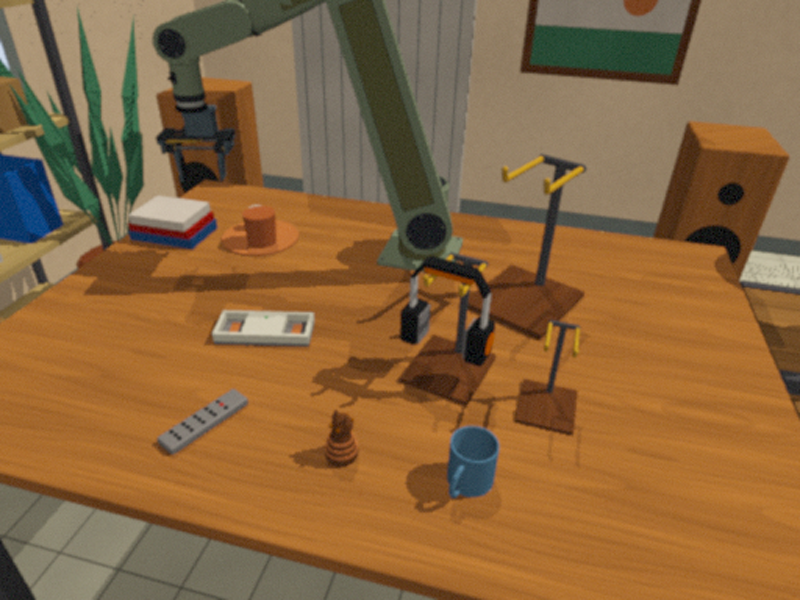

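View pics/top0.png

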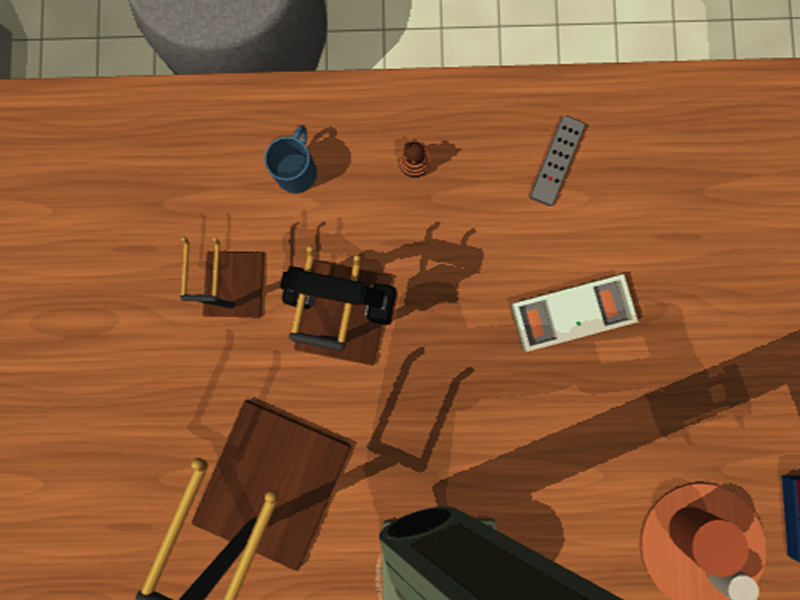

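```bash
python3 - <<'E'
import cv2,pickle,numpy as np
d=pickle.load(open("f0.pkl","rb"))
def crop(n,x,y,w,h,k=8):
    im=cv2.resize(d[n]["color"][y:y+h,x:x+w,::-1],(w*k,h*k),interpolation=cv2.INTER_CUBIC)
    for i in range(0,w,10): cv2.putText(im,str(x+i),(i*k,8),0,.35,(255,255,255),1); cv2.line(im,(i*k,10),(i*k,14),(255,255,255),1)
    for i in range(0,h,10): cv2.putText(im,str(y+i),(0,i*k+4),0,.35,(255,255,255),1)
    return im
cv2.imwrite("pics/c1.png",crop("top",170,150,100,74))
cv2.imwrite("pics/c2.png",crop("top",315,165,100,70))
cv2.imwrite("pics/c3.png",crop("scene",245,155,80,74))
E
```

```text
(no output)
```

View pics/c1.png

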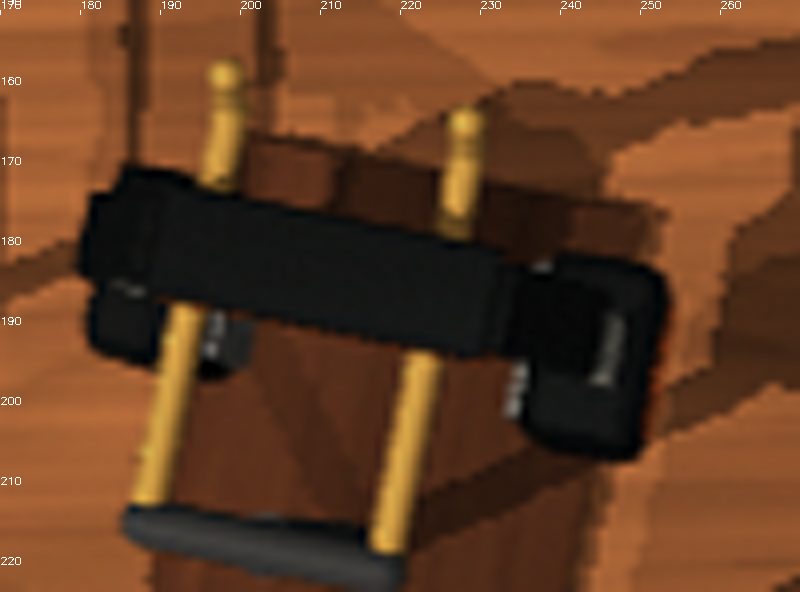

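View pics/c2.png

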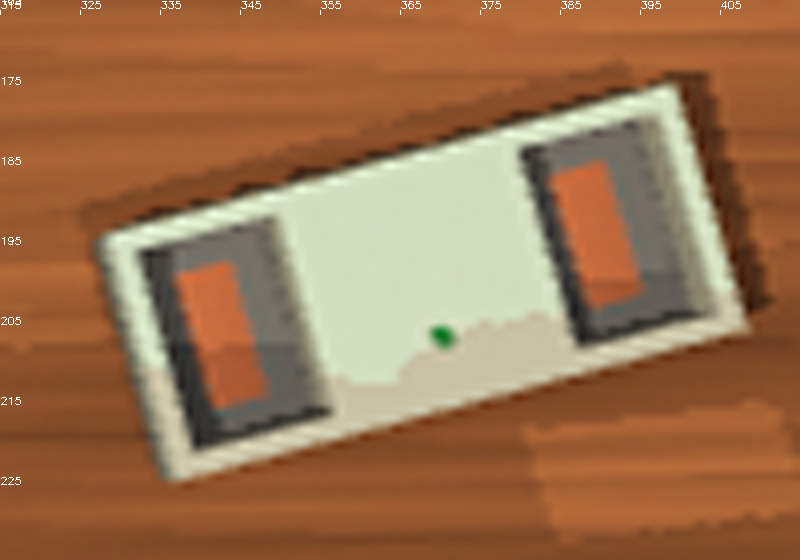

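View pics/c3.png

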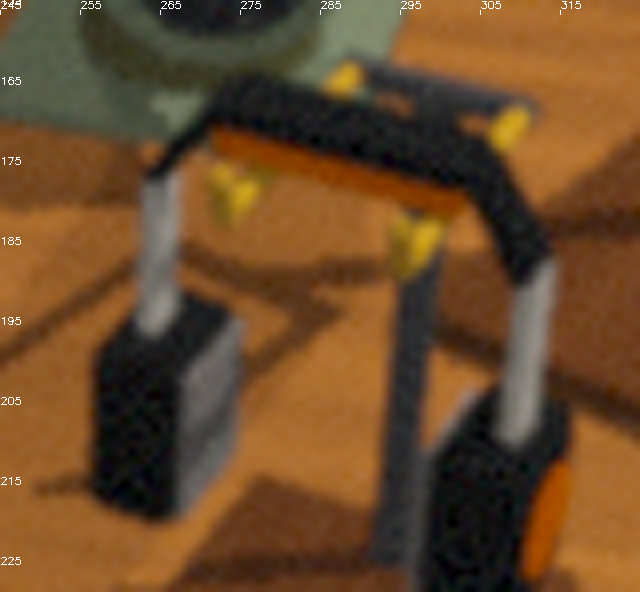

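```bash
cat > h.py <<'E'
import numpy as np,cv2
def cam(f):
    F=192/np.tan(np.radians(f["vfov"]/2))
    return F,f["cx"],f["cy"],np.asarray(f["view"])
def proj(f,P):
    F,cx,cy,V=cam(f); p=(V@np.r_[P,1])[:3]; return np.array([cx+F*p[0]/-p[2],cy-F*p[1]/-p[2]])
def ray(f,uv,z):
    F,cx,cy,V=cam(f); R=V[:3,:3]; C=-R.T@V[:3,3]
    d=R.T@np.array([(uv[0]-cx)/F,-(uv[1]-cy)/F,-1]); return C+d*(z-C[2])/d[2]
def c8(p,x0,y0,k=8): return ((p[0]+.5)/k-.5+x0,(p[1]+.5)/k-.5+y0)
E
python3 - <<'E'
from h import *
import pickle
d=pickle.load(open("f0.pkl","rb")); t,s=d["top"],d["scene"]
np.set_printoptions(precision=1,suppress=True)
T=lambda p,z,o=(170,150):ray(t,c8(p,*o),z)
D=[T(p,28,(315,165)) for p in((100,238),(680,88),(750,330),(170,480))]
for i in range(4):print("dock",D[i],np.linalg.norm(D[i]-D[i-1]))
dc=np.mean(D,0);v=D[0]+D[3]-D[1]-D[2];print("dock c",dc,"y axis yaw",np.degrees(np.arctan2(v[1],v[0]))-90)
W=[T(p,28,(315,165)) for p in((140,250),(278,216),(330,410),(195,450),(522,150),(645,120),(715,312),(580,347))]
w1,w2=np.mean(W[:4],0),np.mean(W[4:],0);print("wells",w1,w2,(w1+w2)/2,np.linalg.norm(w1-w2),np.degrees(np.arctan2(*(w1-w2)[[1,0]]))-90)
c=T((325,268),265);a=T((150,238),265);b=T((495,302),265);v=a-b
print("crown",c,a,b,np.linalg.norm(v),np.degrees(np.arctan2(v[1],v[0]))-90)
L0,L1,R0,R1=T((148,505),243),T((226,68),260),T((388,550),243),T((466,118),260)
for q in(L1-L0,R1-R0):print("prong",np.linalg.norm(q[:2]),np.degrees(np.arctan2(q[1],q[0])))
print("gap",np.linalg.norm(L0-R0),np.linalg.norm(L1-R1),L0,L1,R0,R1)
print("scene: crown",proj(s,c),"prongtips",proj(s,L1),proj(s,R1),"dock",[proj(s,q)*1.5625 for q in D])
print("mug/cat/remote",ray(t,(186,105),85),ray(t,(265,98),102),ray(t,(357,102),18))
E
```

```text
dock [ 488.1 -140.    28. ] 88.45063552682839
dock [ 537.2 -347.    28. ] 212.70920151895942
dock [ 451.  -366.9   28. ] 88.53003096236951
dock [ 402.3 -161.4   28. ] 211.145659345398
dock c [ 469.7 -253.8   28. ] y axis yaw 13.333771485217468
wells [ 454.2 -186.6   28. ] [ 486.5 -321.6   28. ] [ 470.3 -254.1   28. ] 138.85987112896032 13.479681314315329
crown [501.6 159.  265. ] [510.8 206.7 265. ] [491.3 112.9 265. ] 95.88384651104845 -11.727742366435649
prong 122.12661997061338 -12.059311149311338
prong 120.42906847882588 -11.875962900147396
gap 68.17943961663052 67.80377678696962 [438.7 212.  243. ] [558.1 186.5 260. ] [424.9 145.3 243. ] [542.7 120.5 260. ]
scene: crown [288.4 169.1] prongtips [294.5 182.2] [272.  175.8] dock [array([308.5, 335.8]), array([211.1, 332.9]), array([222.4, 309.9]), array([313.7, 312.6])]
mug/cat/remote [738.  248.4  85. ] [746.3  31.5 102. ] [ 757.3 -239.    18. ]
```

move_arm:
  plan:
    - {"tz": -1.7,"wz": -0.12}
    - {"tz": -1.7,"wz": -0.12}
    - {"tz": -1.7,"wz": -0.12}
    - {"tz": -1.7,"wz": -0.12}
    - {"tz": -1.7,"wz": -0.12}
    - {"tz": -1.7,"wz": -0.12}
    - {"tz": -1.7,"wz": -0.12}
    - {"tz": -1.7,"wz": -0.12}
    - {"tz": -1.7,"wz": -0.12}
    - {}
  gripper: 9.12

```text
schema error: expected keys tx, ty, tz, wx, wy, wz
```

```bash
cat >> h.py <<'E'
from scipy.spatial.transform import Rotation as Ro
def go(s,target,yaw):
    "shift (cm, tool axes) and turn (rotvec, tool axes) to the target"
    R=Ro.from_euler("xyz",s["ee_rot"],degrees=True); G=Ro.from_euler("xyz",[180,0,yaw],degrees=True)
    print("t",np.round(s["time_s"],2),"pos",np.round(s["ee_pos"],1),"rot",np.round(s["ee_rot"],2),"F",np.round(s["force"],1),"w",round(s["gripper_width"],1))
    print("shift cm",np.round(R.inv().apply(np.array(target)-s["ee_pos"])/10,2),"turn",np.round((R.inv()*G).as_rotvec(),4))
E
python3 - <<'E'
from h import *
import pickle
from scipy.optimize import least_squares
from workcell import env
d=pickle.load(open("f0.pkl","rb")); t,s=d["top"],d["scene"]
for a,b in(((507,176),(271,496)),((549,186),(199,466))):
    r=least_squares(lambda P:np.r_[proj(s,P)-np.array(a)/1.5625,proj(t,P)-np.array(b)/1.5625],[200,200,390])
    print("big tip",r.x.round(),r.fun.round(1))
go(env.state(),[501.6,159,335],78)
E
```

```text
big tip [238. 222. 342.] [-1.2  0.2 -0.7  0.1]
big tip [276. 309. 345.] [-1.3  0.3 -0.8  0.1]
t 0.15 pos [ 160.3 -551.8  190.5] rot [-179.93    0.     16.2 ] F [ 0.3 -0.2 -0. ] w 91.6
shift cm [ 52.6  -58.75 -14.37] turn [-1.2000e-03 -7.0000e-04 -1.0786e+00]
```

move_arm:
  plan:
    - {"tx": 0,"ty": 0,"tz": -1.7,"wx": 0,"wy": 0,"wz": -0.12}
    - {"tx": 0,"ty": 0,"tz": -1.7,"wx": 0,"wy": 0,"wz": -0.12}
    - {"tx": 0,"ty": 0,"tz": -1.7,"wx": 0,"wy": 0,"wz": -0.12}
    - {"tx": 0,"ty": 0,"tz": -1.7,"wx": 0,"wy": 0,"wz": -0.12}
    - {"tx": 0,"ty": 0,"tz": -1.7,"wx": 0,"wy": 0,"wz": -0.12}
    - {"tx": 0,"ty": 0,"tz": -1.7,"wx": 0,"wy": 0,"wz": -0.12}
    - {"tx": 0,"ty": 0,"tz": -1.7,"wx": 0,"wy": 0,"wz": -0.12}
    - {"tx": 0,"ty": 0,"tz": -1.7,"wx": 0,"wy": 0,"wz": -0.12}
    - {"tx": 0,"ty": 0,"tz": -1.7,"wx": 0,"wy": 0,"wz": -0.12}
    - {"tx": 0,"ty": 0,"tz": 0,"wx": 0,"wy": 0,"wz": 0}
    - {"tx": 0,"ty": 0,"tz": 0,"wx": 0,"wy": 0,"wz": 0}
  gripper: 9.12

```text
time_s: 1.07
ee_pos: [160.5, -552.4, 344.3]
ee_rot: [180.0, 0.1, 77.9]
force: [-0.9, -0.1, -0.5]
gripper_width: 91.1
gripper_force: 0.0
```

```bash
python3 - <<'E'
from h import *
from workcell import env
go(env.state(),[501.6,159,335],78)
E
```

```text
t 1.07 pos [ 160.5 -552.4  344.3] rot [1.7997e+02 6.0000e-02 7.7910e+01] F [-0.9 -0.1 -0.5] w 91.1
shift cm [76.7  18.45  0.86] turn [ 0.0006  0.001  -0.0016]
```

move_arm:
  plan:
    - {"tx": 3.2,"ty": 0.77,"tz": 0,"wx": 0,"wy": 0,"wz": 0}
    - {"tx": 3.2,"ty": 0.77,"tz": 0,"wx": 0,"wy": 0,"wz": 0}
    - {"tx": 3.2,"ty": 0.77,"tz": 0,"wx": 0,"wy": 0,"wz": 0}
    - {"tx": 3.2,"ty": 0.77,"tz": 0,"wx": 0,"wy": 0,"wz": 0}
    - {"tx": 3.2,"ty": 0.77,"tz": 0,"wx": 0,"wy": 0,"wz": 0}
    - {"tx": 3.2,"ty": 0.77,"tz": 0,"wx": 0,"wy": 0,"wz": 0}
    - {"tx": 3.2,"ty": 0.77,"tz": 0,"wx": 0,"wy": 0,"wz": 0}
    - {"tx": 3.2,"ty": 0.77,"tz": 0,"wx": 0,"wy": 0,"wz": 0}
    - {"tx": 3.2,"ty": 0.77,"tz": 0,"wx": 0,"wy": 0,"wz": 0}
    - {"tx": 3.2,"ty": 0.77,"tz": 0,"wx": 0,"wy": 0,"wz": 0}
    - {"tx": 3.2,"ty": 0.77,"tz": 0,"wx": 0,"wy": 0,"wz": 0}
    - {"tx": 3.2,"ty": 0.77,"tz": 0,"wx": 0,"wy": 0,"wz": 0}

```text
time_s: 2.07
ee_pos: [329.8, -193.6, 342.5]
ee_rot: [-179.9, -0.0, 77.9]
force: [0.2, -0.5, 0.1]
gripper_width: 91.2
gripper_force: 0.0
```

move_arm:
  plan:
    - {"tx": 3.2,"ty": 0.77,"tz": 0,"wx": 0,"wy": 0,"wz": 0}
    - {"tx": 3.2,"ty": 0.77,"tz": 0,"wx": 0,"wy": 0,"wz": 0}
    - {"tx": 3.2,"ty": 0.77,"tz": 0,"wx": 0,"wy": 0,"wz": 0}
    - {"tx": 3.2,"ty": 0.77,"tz": 0,"wx": 0,"wy": 0,"wz": 0}
    - {"tx": 3.2,"ty": 0.77,"tz": 0,"wx": 0,"wy": 0,"wz": 0}
    - {"tx": 3.2,"ty": 0.77,"tz": 0,"wx": 0,"wy": 0,"wz": 0}
    - {"tx": 3.2,"ty": 0.77,"tz": 0,"wx": 0,"wy": 0,"wz": 0}
    - {"tx": 3.2,"ty": 0.77,"tz": 0,"wx": 0,"wy": 0,"wz": 0}
    - {"tx": 3.2,"ty": 0.77,"tz": 0,"wx": 0,"wy": 0,"wz": 0}
    - {"tx": 3.2,"ty": 0.77,"tz": 0,"wx": 0,"wy": 0,"wz": 0}
    - {"tx": 0,"ty": 0,"tz": 0,"wx": 0,"wy": 0,"wz": 0}
    - {"tx": 0,"ty": 0,"tz": 0,"wx": 0,"wy": 0,"wz": 0}

```text
time_s: 3.07
ee_pos: [471.2, 102.6, 341.9]
ee_rot: [-179.8, 0.1, 78.1]
force: [0.3, -0.0, -0.4]
gripper_width: 91.2
gripper_force: 0.0
```

```bash
python3 - <<'E'
from h import *
from workcell import env,grab_frame
import pickle
go(env.state(),[501.6,159,335],78)
f=grab_frame("wrist");pickle.dump(f,open("f1.pkl","wb"))
cv2.imwrite("pics/w1.png",cv2.resize(f["color"][:,:,::-1],(800,600),interpolation=cv2.INTER_CUBIC))
print(proj(f,[501.6,159,265])*1.5625)
E
```

```text
t 3.07 pos [471.2 102.6 341.9] rot [-1.7978e+02  1.2000e-01  7.8120e+01] F [ 0.3 -0.  -0.4] w 91.2
shift cm [6.15 1.82 0.67] turn [-0.0039  0.0021  0.002 ]
[438.38055893 192.1372894 ]
```

View pics/w1.png

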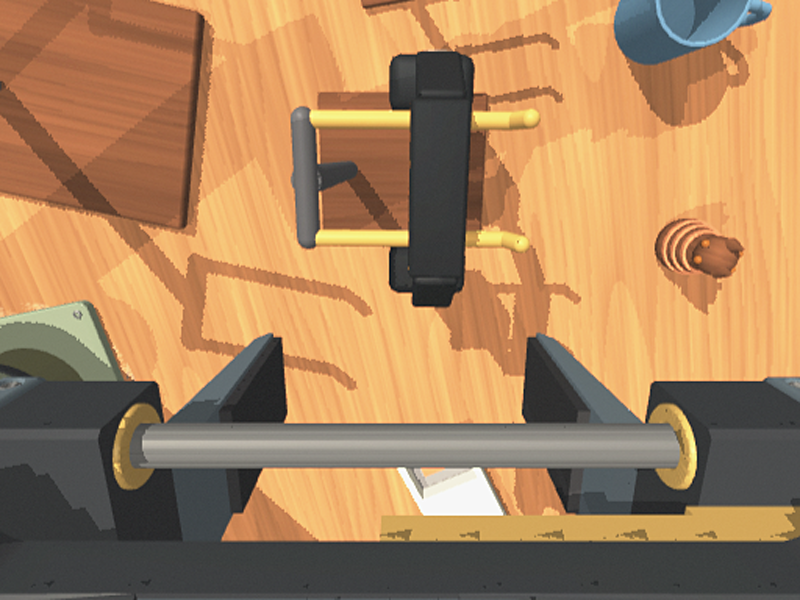

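```bash
python3 - <<'E'
from h import *
import pickle
f=pickle.load(open("f1.pkl","rb"))
W=lambda p,z:ray(f,((p[0]+.5)/1.5625-.5,(p[1]+.5)/1.5625-.5),z)
A,B,C,D=[W(p,265) for p in((416,97),(471,97),(409,278),(463,278))]
for a,b in((A,C),(B,D)):
    v=a-b;print(np.degrees(np.arctan2(v[1],v[0]))-90,np.linalg.norm(v))
print(np.mean([A,B,C,D],0),np.linalg.norm(A-B),np.linalg.norm(C-D))
for p,q in(((312,118),(470,119)),((314,238),(410,238))):
    v=W(q,243)-W(p,243);print("prong",np.degrees(np.arctan2(v[1],v[0])))
im=cv2.resize(f["color"][25:205,180:360,::-1],(720,720),interpolation=cv2.INTER_CUBIC)[:600]
cv2.imwrite("pics/w1c.png",cv2.resize(f["color"][25:205,170:350,::-1],(600,600),interpolation=cv2.INTER_CUBIC))
E
```

```text
-13.901268982610503 95.69641489683696
-12.404248345434311 95.59787457738541
[502.09538983 159.03223047 265.        ] 28.221458741947114 30.72201217725521
prong -12.268314899112982
prong -11.87241215167284
```

View pics/w1c.png

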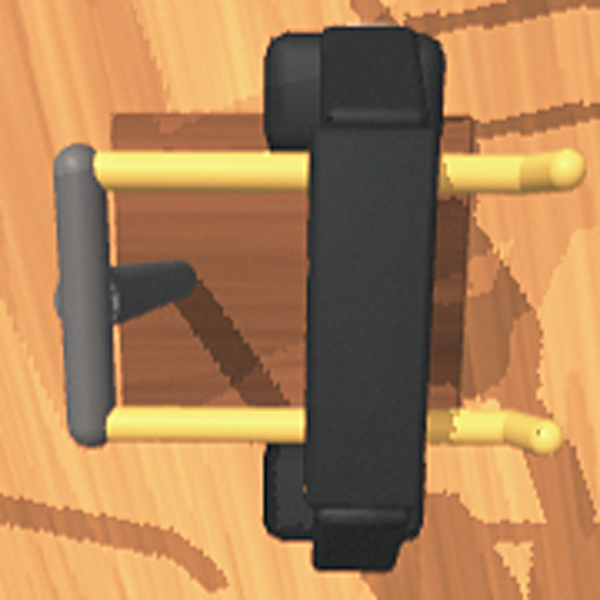

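move_arm:
  plan:
    - {"tx": 2.06,"ty": 0.61,"tz": 0,"wx": 0,"wy": 0,"wz": 0}
    - {"tx": 2.06,"ty": 0.61,"tz": 0,"wx": 0,"wy": 0,"wz": 0}
    - {"tx": 2.06,"ty": 0.61,"tz": 0,"wx": 0,"wy": 0,"wz": 0}
    - {"tx": 0,"ty": 0,"tz": 0,"wx": 0,"wy": 0,"wz": 0.014}
    - {"tx": 0,"ty": 0,"tz": 0,"wx": 0,"wy": 0,"wz": 0}
    - {"tx": 0,"ty": 0,"tz": 1.5,"wx": 0,"wy": 0,"wz": 0}
    - {"tx": 0,"ty": 0,"tz": 1.5,"wx": 0,"wy": 0,"wz": 0}
    - {"tx": 0,"ty": 0,"tz": 1.5,"wx": 0,"wy": 0,"wz": 0}
    - {"tx": 0,"ty": 0,"tz": 1.5,"wx": 0,"wy": 0,"wz": 0}
    - {"tx": 0,"ty": 0,"tz": 0,"wx": 0,"wy": 0,"wz": 0}
    - {"tx": 0,"ty": 0,"tz": 0,"wx": 0,"wy": 0,"wz": 0}

```text
time_s: 4.03
ee_pos: [501.4, 156.9, 284.0]
ee_rot: [-179.9, 0.1, 77.2]
force: [-0.7, -0.3, 0.7]
gripper_width: 91.3
gripper_force: 0.0
```

```bash
python3 - <<'E'
from h import *
from workcell import env
go(env.state(),[501.9,159,235.5],77.3)
E
```

```text
t 4.03 pos [501.4 156.9 284. ] rot [-1.7994e+02  7.0000e-02  7.7170e+01] F [-0.7 -0.3  0.7] w 91.3
shift cm [0.22 0.01 4.85] turn [-0.0011  0.0012 -0.0022]
```

move_arm:
  plan:
    - {"tx": 0.2,"ty": 0,"tz": 1.2,"wx": 0,"wy": 0,"wz": 0}
    - {"tx": 0,"ty": 0,"tz": 1.2,"wx": 0,"wy": 0,"wz": 0}
    - {"tx": 0,"ty": 0,"tz": 1.2,"wx": 0,"wy": 0,"wz": 0}
    - {"tx": 0,"ty": 0,"tz": 1.2,"wx": 0,"wy": 0,"wz": 0}
    - {"tx": 0,"ty": 0,"tz": 0,"wx": 0,"wy": 0,"wz": 0}
    - {"tx": 0,"ty": 0,"tz": 0,"wx": 0,"wy": 0,"wz": 0}
    - {"tx": 0,"ty": 0,"tz": 0,"wx": 0,"wy": 0,"wz": 0}

```text
time_s: 4.62
ee_pos: [503.4, 160.2, 237.6]
ee_rot: [179.9, -0.1, 77.3]
force: [-0.1, 0.3, 0.9]
gripper_width: 91.3
gripper_force: 0.0
```

move_arm:
  plan:
    - {"tx": 0,"ty": 0,"tz": 0,"wx": 0,"wy": 0,"wz": 0}
    - {"tx": 0,"ty": 0,"tz": 0,"wx": 0,"wy": 0,"wz": 0}
    - {"tx": 0,"ty": 0,"tz": 0,"wx": 0,"wy": 0,"wz": 0}
    - {"tx": 0,"ty": 0,"tz": 0,"wx": 0,"wy": 0,"wz": 0}
    - {"tx": 0,"ty": 0,"tz": 0,"wx": 0,"wy": 0,"wz": 0}
    - {"tx": 0,"ty": 0,"tz": 0,"wx": 0,"wy": 0,"wz": 0}
    - {"tx": 0,"ty": 0,"tz": 0,"wx": 0,"wy": 0,"wz": 0}
    - {"tx": 0,"ty": 0,"tz": 0,"wx": 0,"wy": 0,"wz": 0}
    - {"tx": 0,"ty": 0,"tz": 0,"wx": 0,"wy": 0,"wz": 0}
    - {"tx": 0,"ty": 0,"tz": 0,"wx": 0,"wy": 0,"wz": 0}
    - {"tx": 0,"ty": 0,"tz": 0,"wx": 0,"wy": 0,"wz": 0}
    - {"tx": 0,"ty": 0,"tz": 0,"wx": 0,"wy": 0,"wz": 0}
  gripper: 2.5
  force: 25

```text
time_s: 5.62
ee_pos: [502.5, 160.4, 236.1]
ee_rot: [-180.0, 0.0, 77.3]
force: [-2.0, -0.6, 0.5]
gripper_width: 31.7
gripper_force: 25.0
```

move_arm:
  plan:
    - {"tx": 0,"ty": 0,"tz": -0.5,"wx": 0,"wy": 0,"wz": 0}
    - {"tx": 0,"ty": 0,"tz": -0.8,"wx": 0,"wy": 0,"wz": 0}
    - {"tx": 0,"ty": 0,"tz": -0.8,"wx": 0,"wy": 0,"wz": 0}
    - {"tx": 0,"ty": 0,"tz": -0.8,"wx": 0,"wy": 0,"wz": 0}
    - {"tx": 0,"ty": 0,"tz": -0.8,"wx": 0,"wy": 0,"wz": 0}
    - {"tx": 0,"ty": 0,"tz": -0.8,"wx": 0,"wy": 0,"wz": 0}
    - {"tx": 0,"ty": 0,"tz": 0,"wx": 0,"wy": 0,"wz": 0}
    - {"tx": 0,"ty": 0,"tz": 0,"wx": 0,"wy": 0,"wz": 0}

```text
time_s: 6.28
ee_pos: [503.0, 160.4, 281.8]
ee_rot: [179.9, -0.0, 77.3]
force: [0.1, 0.0, -1.5]
gripper_width: 31.9
gripper_force: 25.0
```

```bash
python3 - <<'E'
from h import *
from workcell import env,grab_frame
import pickle
go(env.state(),[501.9+117,160-25,281],77.3)
print(env.state()["gripper_width"],env.state()["gripper_force"])
a=grab_frame("scene")["color"][:,:,::-1][125:275,215:355]; b=grab_frame("top")["color"][:,:,::-1][130:230,150:290]
pic=np.vstack([cv2.resize(a,(560,600),interpolation=cv2.INTER_CUBIC)])
b=cv2.resize(b,(240,171),interpolation=cv2.INTER_CUBIC)
o=np.zeros((600,800,3),np.uint8);o[:,:560]=pic;o[:171,560:]=b
cv2.imwrite("pics/s2.png",o)
E
```

```text
t 6.28 pos [503.  160.4 281.8] rot [ 1.7993e+02 -3.0000e-02  7.7280e+01] F [ 0.1  0.  -1.5] w 31.9
shift cm [ 0.07 11.87  0.09] turn [ 0.0012 -0.0006 -0.0003]
31.888085592226037 24.998001158237457
```

View pics/s2.png

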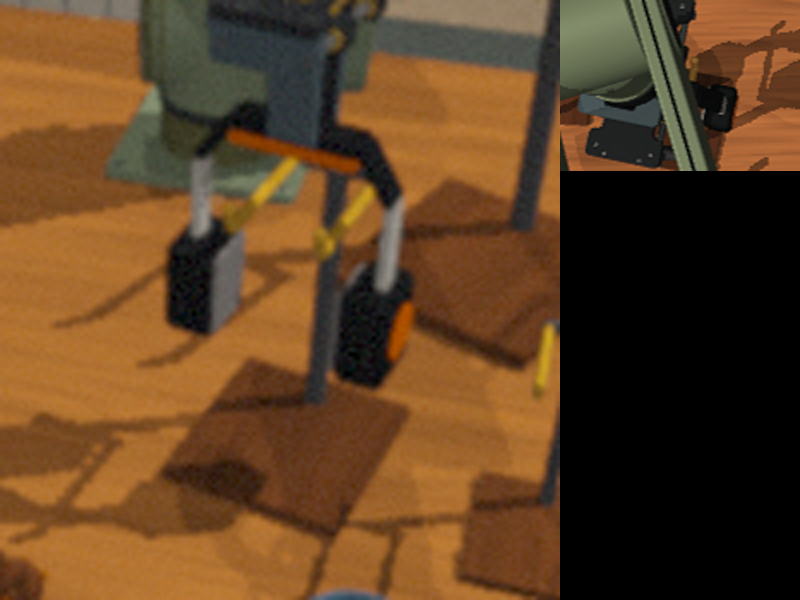

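move_arm:
  plan:
    - {"tx": 0,"ty": 1,"tz": 0,"wx": 0,"wy": 0,"wz": 0}
    - {"tx": 0.01,"ty": 1.5,"tz": 0,"wx": 0,"wy": 0,"wz": 0}
    - {"tx": 0.02,"ty": 2,"tz": 0,"wx": 0,"wy": 0,"wz": 0}
    - {"tx": 0.02,"ty": 2,"tz": 0,"wx": 0,"wy": 0,"wz": 0}
    - {"tx": 0.02,"ty": 2,"tz": 0,"wx": 0,"wy": 0,"wz": 0}
    - {"tx": 0.02,"ty": 2,"tz": 0,"wx": 0,"wy": 0,"wz": 0}
    - {"tx": 0.01,"ty": 1.4,"tz": 0,"wx": 0,"wy": 0,"wz": 0}
    - {"tx": 0,"ty": 0,"tz": 0,"wx": 0,"wy": 0,"wz": 0}
    - {"tx": 0,"ty": 0,"tz": 0,"wx": 0,"wy": 0,"wz": 0}
    - {"tx": 0,"ty": 0,"tz": 0,"wx": 0,"wy": 0,"wz": 0}

```text
time_s: 7.22
ee_pos: [618.6, 135.1, 280.5]
ee_rot: [-179.9, 0.0, 77.3]
force: [0.1, 0.3, -1.6]
gripper_width: 31.6
gripper_force: 25.0
```

move_arm:
  plan:
    - {"tx": -1,"ty": 0,"tz": 0,"wx": 0,"wy": 0,"wz": 0}
    - {"tx": -1.5,"ty": 0,"tz": 0,"wx": 0,"wy": 0,"wz": 0}
    - {"tx": -2,"ty": 0,"tz": 0,"wx": 0,"wy": 0,"wz": 0}
    - {"tx": -2.5,"ty": 0,"tz": 0,"wx": 0,"wy": 0,"wz": 0}
    - {"tx": -2.5,"ty": 0,"tz": 0,"wx": 0,"wy": 0,"wz": 0}
    - {"tx": -2.5,"ty": 0,"tz": 0,"wx": 0,"wy": 0,"wz": 0}
    - {"tx": -2.5,"ty": 0,"tz": 0,"wx": 0,"wy": 0,"wz": 0}
    - {"tx": -2.5,"ty": 0,"tz": 0,"wx": 0,"wy": 0,"wz": 0}
    - {"tx": -2,"ty": 0,"tz": 0,"wx": 0,"wy": 0,"wz": 0}
    - {"tx": -1,"ty": 0,"tz": 0,"wx": 0,"wy": 0,"wz": 0}
    - {"tx": 0,"ty": 0,"tz": 0,"wx": 0,"wy": 0,"wz": 0}
    - {"tx": 0,"ty": 0,"tz": 0,"wx": 0,"wy": 0,"wz": 0}

```text
time_s: 8.22
ee_pos: [574.5, -60.1, 281.5]
ee_rot: [180.0, -0.0, 77.2]
force: [0.8, -0.2, -1.6]
gripper_width: 32.1
gripper_force: 25.0
```

```bash
python3 - <<'E'
from h import *
from workcell import env
s=env.state();go(s,[470,-254,281],103.4)
E
```

```text
t 8.22 pos [574.5 -60.1 281.5] rot [ 1.7997e+02 -5.0000e-02  7.7210e+01] F [ 0.8 -0.2 -1.6] w 32.1
shift cm [-21.22  -5.9    0.03] turn [ 0.0007 -0.0007 -0.457 ]
```

move_arm:
  plan:
    - {"tx": -1.2,"ty": -0.3,"tz": 0,"wx": 0,"wy": 0,"wz": 0}
    - {"tx": -2,"ty": -0.6,"tz": 0,"wx": 0,"wy": 0,"wz": 0}
    - {"tx": -2.5,"ty": -0.7,"tz": 0,"wx": 0,"wy": 0,"wz": 0}
    - {"tx": -2.5,"ty": -0.7,"tz": 0,"wx": 0,"wy": 0,"wz": 0}
    - {"tx": -2.5,"ty": -0.7,"tz": 0,"wx": 0,"wy": 0,"wz": 0}
    - {"tx": -2.5,"ty": -0.7,"tz": 0,"wx": 0,"wy": 0,"wz": 0}
    - {"tx": -2.5,"ty": -0.7,"tz": 0,"wx": 0,"wy": 0,"wz": 0}
    - {"tx": -2.5,"ty": -0.7,"tz": 0,"wx": 0,"wy": 0,"wz": 0}
    - {"tx": -2,"ty": -0.5,"tz": 0,"wx": 0,"wy": 0,"wz": 0}
    - {"tx": -1,"ty": -0.3,"tz": 0,"wx": 0,"wy": 0,"wz": 0}
    - {"tx": 0,"ty": 0,"tz": 0,"wx": 0,"wy": 0,"wz": 0}

```text
time_s: 9.13
ee_pos: [469.8, -255.0, 281.1]
ee_rot: [-180.0, 0.0, 77.2]
force: [-0.2, 0.6, -2.3]
gripper_width: 31.8
gripper_force: 25.0
```

move_arm:
  plan:
    - {"tx": 0,"ty": 0,"tz": 0,"wx": 0,"wy": 0,"wz": -0.03}
    - {"tx": 0,"ty": 0,"tz": 0,"wx": 0,"wy": 0,"wz": -0.06}
    - {"tx": 0,"ty": 0,"tz": 0,"wx": 0,"wy": 0,"wz": -0.08}
    - {"tx": 0,"ty": 0,"tz": 0,"wx": 0,"wy": 0,"wz": -0.08}
    - {"tx": 0,"ty": 0,"tz": 0,"wx": 0,"wy": 0,"wz": -0.08}
    - {"tx": 0,"ty": 0,"tz": 0,"wx": 0,"wy": 0,"wz": -0.067}
    - {"tx": 0,"ty": 0,"tz": 0,"wx": 0,"wy": 0,"wz": -0.04}
    - {"tx": 0,"ty": 0,"tz": 0,"wx": 0,"wy": 0,"wz": -0.02}
    - {"tx": 0,"ty": 0,"tz": 1.5,"wx": 0,"wy": 0,"wz": 0}
    - {"tx": 0,"ty": 0,"tz": 1.5,"wx": 0,"wy": 0,"wz": 0}
    - {"tx": 0,"ty": 0,"tz": 0,"wx": 0,"wy": 0,"wz": 0}
    - {"tx": 0,"ty": 0,"tz": 0,"wx": 0,"wy": 0,"wz": 0}

```text
time_s: 10.13
ee_pos: [470.7, -252.8, 250.7]
ee_rot: [-179.9, -0.1, 103.5]
force: [-1.0, 0.2, -0.8]
gripper_width: 31.5
gripper_force: 25.0
```

```bash
python3 - <<'E'
from h import *
from workcell import env,grab_frame
import pickle
s=env.state();go(s,[470,-254,220],103.4)
d={n:grab_frame(n) for n in("scene","top","wrist")};pickle.dump(d,open("f2.pkl","wb"))
c=s["ee_pos"]-[0,0,162]; th=np.radians(s["ee_rot"][2]-90);y=np.array([-np.sin(th),np.cos(th),0])
for n,k in(("scene",1),("wrist",1)):
  print(n,[proj(d[n],c+g*70*y).round(1) for g in(1,-1)],[proj(d[n],np.array([470,-254,28.])+g*70*y).round(1) for g in(1,-1)])
a=cv2.resize(d["wrist"]["color"][:,:,::-1],(800,600),interpolation=cv2.INTER_CUBIC)
cv2.imwrite("pics/w3.png",a)
cv2.imwrite("pics/s3.png",cv2.resize(d["scene"]["color"][130:250,110:230,::-1],(600,600),interpolation=cv2.INTER_CUBIC))
E
```

```text
t 10.13 pos [ 470.7 -252.8  250.7] rot [-1.7994e+02 -9.0000e-02  1.0351e+02] F [-1.   0.2 -0.8] w 31.5
shift cm [-0.11 -0.1   3.07] turn [-0.001  -0.0015  0.0019]
scene [array([187.7, 192.7]), array([146.7, 191.6])] [array([188.8, 207. ]), array([148.9, 205.9])]
wrist [array([257.9, 108.7]), array([258.1, 226.5])] [array([257.2, 108.2]), array([257.4, 210.5])]
```

View pics/s3.png

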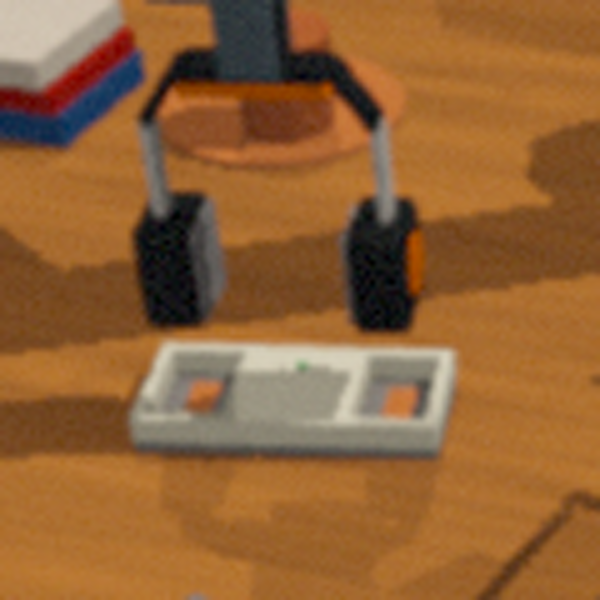

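```bash
python3 - <<'E'
from h import *
import pickle
d=pickle.load(open("f2.pkl","rb"));f=d["scene"]
th=np.radians(13.5);y=np.array([-np.sin(th),np.cos(th),0]);x=np.array([np.cos(th),np.sin(th),0])
c=np.array([470.7,-252.8,250.7-162]);q=lambda P:((proj(f,P)-[110,130]+.5)*5-.5).round()
for g in(-1,1):
  print("cup front bottom",[q(c+31*x+(g*70+e)*y) for e in(-20,20)],"inner rear",q(c-31*x+(g*70-g*20)*y))
print("per mm y",(q(c+100*y)-q(c))/100,"x",(q(c+100*x)-q(c))/100)
k=np.array([470,-254,28.])
for g in(-1,1): print("well",[q(k+a*x+(g*70+b)*y) for a,b in((-37,-26),(-37,26),(37,26),(37,-26))])
print("dock outer",[q(k+a*x+b*y) for a,b in((-45,-104),(-45,104),(45,104),(45,-104))])
print("crown underside front",[q(c+[0,0,168]+16*x+b*y) for b in(-48,48)])
E
```

```text
cup front bottom [array([144., 335.]), array([204., 336.])] inner rear [226. 286.]
cup front bottom [array([353., 341.]), array([413., 342.])] inner rear [369. 290.]
per mm y [1.47 0.04] x [-0.33  0.87]
well [array([174., 350.]), array([246., 352.]), array([221., 414.]), array([145., 412.])]
well [array([368., 356.]), array([441., 358.]), array([425., 420.]), array([349., 418.])]
dock outer [array([165., 344.]), array([454., 352.]), array([435., 427.]), array([130., 419.])]
crown underside front [array([177., 101.]), array([330., 105.])]
```

View pics/w3.png

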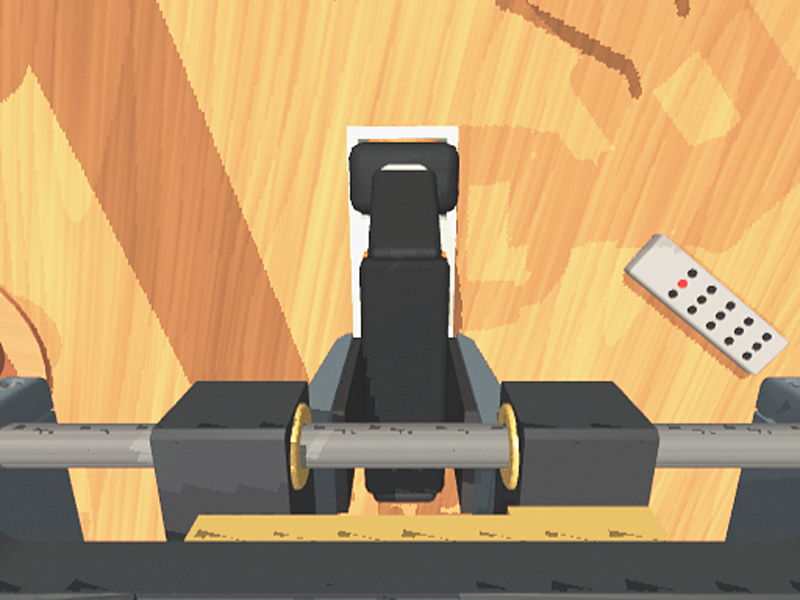

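move_arm:
  plan:
    - {"tx": 0,"ty": -0.05,"tz": 1.5,"wx": 0,"wy": 0,"wz": 0}
    - {"tx": 0,"ty": 0,"tz": 1.5,"wx": 0,"wy": 0,"wz": 0}
    - {"tx": 0,"ty": 0,"tz": 1.3,"wx": 0,"wy": 0,"wz": 0}
    - {"tx": 0,"ty": 0,"tz": 0.8,"wx": 0,"wy": 0,"wz": 0}
    - {"tx": 0,"ty": 0,"tz": 0,"wx": 0,"wy": 0,"wz": 0}
    - {"tx": 0,"ty": 0,"tz": 0,"wx": 0,"wy": 0,"wz": 0}
    - {"tx": 0,"ty": 0,"tz": 0,"wx": 0,"wy": 0,"wz": 0}

```text
time_s: 10.87
ee_pos: [471.0, -254.3, 201.3]
ee_rot: [179.9, 0.1, 103.5]
force: [-0.2, 0.1, -1.7]
gripper_width: 31.6
gripper_force: 25.0
```

```bash
python3 - <<'E'
from h import *
from workcell import env,grab_frame
s=env.state();go(s,[470,-253,169.5],103.4)
f=grab_frame("wrist"); g=grab_frame("scene")
o=np.zeros((600,800,3),np.uint8)
o[:500,:400]=cv2.resize(f["color"][60:260,190:350,::-1],(400,500),interpolation=cv2.INTER_CUBIC)
o[:400,400:]=cv2.resize(g["color"][150:230,120:200,::-1],(400,400),interpolation=cv2.INTER_CUBIC)
cv2.imwrite("pics/w4.png",o)
E
```

```text
t 10.87 pos [ 471.  -254.3  201.3] rot [1.7990e+02 9.0000e-02 1.0346e+02] F [-0.2  0.1 -1.7] w 31.6
shift cm [ 0.16 -0.07  3.18] turn [0.0017 0.0016 0.0011]
```

View pics/w4.png

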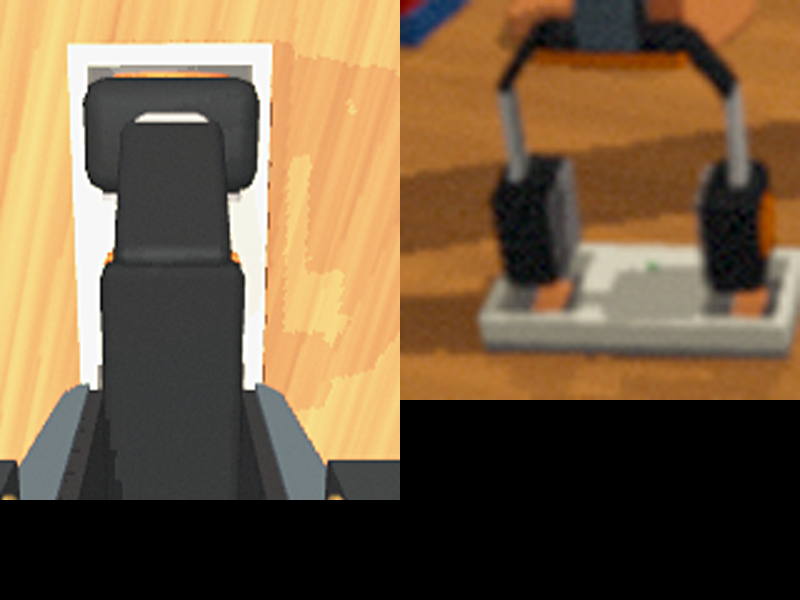

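move_arm:
  plan:
    - {"tx": 0.1,"ty": 0,"tz": 0,"wx": 0,"wy": 0,"wz": 0}
    - {"tx": 0,"ty": 0,"tz": 0.4,"wx": 0,"wy": 0,"wz": 0}
    - {"tx": 0,"ty": 0,"tz": 0.4,"wx": 0,"wy": 0,"wz": 0}
    - {"tx": 0,"ty": 0,"tz": 0.4,"wx": 0,"wy": 0,"wz": 0}
    - {"tx": 0,"ty": 0,"tz": 0.3,"wx": 0,"wy": 0,"wz": 0}
    - {"tx": 0,"ty": 0,"tz": 0,"wx": 0,"wy": 0,"wz": 0}
    - {"tx": 0,"ty": 0,"tz": 0,"wx": 0,"wy": 0,"wz": 0}
    - {"tx": 0,"ty": 0,"tz": 0,"wx": 0,"wy": 0,"wz": 0}

```text
time_s: 11.63
ee_pos: [470.1, -253.0, 185.2]
ee_rot: [180.0, 0.0, 103.5]
force: [0.3, -0.3, -2.1]
gripper_width: 31.7
gripper_force: 25.0
```

move_arm:
  plan:
    - {"tx": 0,"ty": 0,"tz": 0.3,"wx": 0,"wy": 0,"wz": 0}
    - {"tx": 0,"ty": 0,"tz": 0.3,"wx": 0,"wy": 0,"wz": 0}
    - {"tx": 0,"ty": 0,"tz": 0.3,"wx": 0,"wy": 0,"wz": 0}
    - {"tx": 0,"ty": 0,"tz": 0.3,"wx": 0,"wy": 0,"wz": 0}
    - {"tx": 0,"ty": 0,"tz": 0,"wx": 0,"wy": 0,"wz": 0}
    - {"tx": 0,"ty": 0,"tz": 0,"wx": 0,"wy": 0,"wz": 0}
    - {"tx": 0,"ty": 0,"tz": 0,"wx": 0,"wy": 0,"wz": 0}

```text
time_s: 12.22
ee_pos: [470.1, -253.0, 173.2]
ee_rot: [180.0, 0.0, 103.5]
force: [0.4, -0.8, -2.3]
gripper_width: 32.0
gripper_force: 25.0
```

move_arm:
  plan:
    - {"tx": 0,"ty": 0,"tz": 0.1,"wx": 0,"wy": 0,"wz": 0}
    - {"tx": 0,"ty": 0,"tz": 0.1,"wx": 0,"wy": 0,"wz": 0}
    - {"tx": 0,"ty": 0,"tz": 0,"wx": 0,"wy": 0,"wz": 0}
    - {"tx": 0,"ty": 0,"tz": 0,"wx": 0,"wy": 0,"wz": 0}
    - {"tx": 0,"ty": 0,"tz": 0,"wx": 0,"wy": 0,"wz": 0}

```text
time_s: 12.63
ee_pos: [470.0, -253.0, 171.2]
ee_rot: [180.0, 0.0, 103.5]
force: [-0.2, -0.4, -2.2]
gripper_width: 31.9
gripper_force: 25.0
```

move_arm:
  plan:
    - {"tx": 0,"ty": 0,"tz": 0.1,"wx": 0,"wy": 0,"wz": 0}
    - {"tx": 0,"ty": 0,"tz": 0,"wx": 0,"wy": 0,"wz": 0}
    - {"tx": 0,"ty": 0,"tz": 0,"wx": 0,"wy": 0,"wz": 0}
    - {"tx": 0,"ty": 0,"tz": 0,"wx": 0,"wy": 0,"wz": 0}

```text
time_s: 12.97
ee_pos: [470.0, -253.0, 170.1]
ee_rot: [-180.0, 0.0, 103.5]
force: [-0.1, -1.3, -1.1]
gripper_width: 31.6
gripper_force: 25.0
```

move_arm:
  plan:
    - {"tx": 0,"ty": 0,"tz": 0.07,"wx": 0,"wy": 0,"wz": 0}
    - {"tx": 0,"ty": 0,"tz": 0,"wx": 0,"wy": 0,"wz": 0}
    - {"tx": 0,"ty": 0,"tz": 0,"wx": 0,"wy": 0,"wz": 0}
    - {"tx": 0,"ty": 0,"tz": 0,"wx": 0,"wy": 0,"wz": 0}

```text
time_s: 13.3
ee_pos: [470.0, -253.0, 169.4]
ee_rot: [-180.0, 0.0, 103.5]
force: [0.3, 0.5, -2.3]
gripper_width: 31.4
gripper_force: 25.0
```

move_arm:
  plan:
    - {"tx": 0,"ty": 0,"tz": 0.07,"wx": 0,"wy": 0,"wz": 0}
    - {"tx": 0,"ty": 0,"tz": 0,"wx": 0,"wy": 0,"wz": 0}
    - {"tx": 0,"ty": 0,"tz": 0,"wx": 0,"wy": 0,"wz": 0}
    - {"tx": 0,"ty": 0,"tz": 0,"wx": 0,"wy": 0,"wz": 0}

```text
time_s: 13.63
ee_pos: [470.1, -253.0, 169.2]
ee_rot: [180.0, 0.0, 103.5]
force: [-1.9, 0.8, 2.8]
gripper_width: 31.7
gripper_force: 25.0
```

move_arm:
  plan:
    - {"tx": 0,"ty": 0,"tz": 0,"wx": 0,"wy": 0,"wz": 0}
    - {"tx": 0,"ty": 0,"tz": 0,"wx": 0,"wy": 0,"wz": 0}
    - {"tx": 0,"ty": 0,"tz": 0,"wx": 0,"wy": 0,"wz": 0}
    - {"tx": 0,"ty": 0,"tz": 0,"wx": 0,"wy": 0,"wz": 0}
    - {"tx": 0,"ty": 0,"tz": 0,"wx": 0,"wy": 0,"wz": 0}
    - {"tx": 0,"ty": 0,"tz": 0,"wx": 0,"wy": 0,"wz": 0}
    - {"tx": 0,"ty": 0,"tz": 0,"wx": 0,"wy": 0,"wz": 0}
    - {"tx": 0,"ty": 0,"tz": 0,"wx": 0,"wy": 0,"wz": 0}
    - {"tx": 0,"ty": 0,"tz": 0,"wx": 0,"wy": 0,"wz": 0}
    - {"tx": 0,"ty": 0,"tz": 0,"wx": 0,"wy": 0,"wz": 0}
  gripper: 9.12

```text
time_s: 14.47
ee_pos: [470.0, -253.0, 168.8]
ee_rot: [-180.0, 0.0, 103.5]
force: [-0.5, -0.5, -0.4]
gripper_width: 90.9
gripper_force: 0.0
```

move_arm:
  plan:
    - {"tx": 0,"ty": 0,"tz": -0.5,"wx": 0,"wy": 0,"wz": 0}
    - {"tx": 0,"ty": 0,"tz": -1.5,"wx": 0,"wy": 0,"wz": 0}
    - {"tx": 0,"ty": 0,"tz": -2,"wx": 0,"wy": 0,"wz": 0}
    - {"tx": 0,"ty": 0,"tz": -2.5,"wx": 0,"wy": 0,"wz": 0}
    - {"tx": 0,"ty": 0,"tz": -2.5,"wx": 0,"wy": 0,"wz": 0}
    - {"tx": 0,"ty": 0,"tz": -2.5,"wx": 0,"wy": 0,"wz": 0}
    - {"tx": 0,"ty": 0,"tz": -2,"wx": 0,"wy": 0,"wz": 0}
    - {"tx": 0,"ty": 0,"tz": 0,"wx": 0,"wy": 0,"wz": 0}
    - {"tx": 0,"ty": 0,"tz": 0,"wx": 0,"wy": 0,"wz": 0}
    - {"tx": 0,"ty": 0,"tz": 0,"wx": 0,"wy": 0,"wz": 0}

```text
time_s: 15.3
ee_pos: [469.5, -252.7, 302.9]
ee_rot: [-179.9, -0.1, 103.5]
force: [-1.5, 0.2, -0.1]
gripper_width: 91.4
gripper_force: 0.0
```

```bash
python3 - <<'E'
from h import *
from workcell import env,grab_frame
f=grab_frame("wrist"); g=grab_frame("scene")
print(env.state()["force"],env.state()["gripper_width"],[proj(g,[470,-254,z]) for z in(8,198)])
o=np.zeros((600,800,3),np.uint8)
o[:300,:400]=cv2.resize(f["color"][:,:,::-1],(400,300),interpolation=cv2.INTER_CUBIC)
o[:400,400:]=cv2.resize(g["color"][150:230,120:200,::-1],(400,400),interpolation=cv2.INTER_CUBIC)
o[300:,:400]=cv2.resize(g["color"][:,:,::-1],(400,300),interpolation=cv2.INTER_AREA)
cv2.imwrite("pics/w5.png",o)
E
```

```text
[ 0.20517986  1.16860314 -0.67118845] 91.18828854086274 [array([169.47835065, 211.02576172]), array([163.32807485, 164.00118928])]
```

View pics/w5.png

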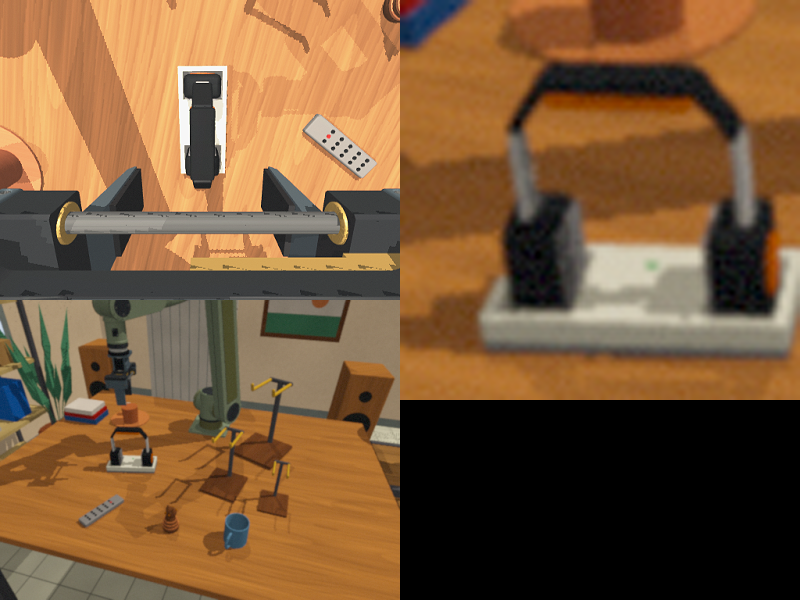

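The picture shows the headphones upright with both cups down in the wells (crop about (545,305) and (745,305)). The crown is at its predicted height, the gripper is clear, and the cat, remote and mug have not moved.

```bash
python3 -c "
from workcell import env
print(env.job_done())"
```

```text
the job is handed in; nothing more can be done
None
```

The headphones are off the stand and upright in the dock, with both cups seated in their wells and let go; the cat, remote and mug were not disturbed, and the job was handed in at about 15 s.

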